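Clamp the pale handle blank: snug, then a quarter turn

ROBOT

A 7-joint arm with a two-finger parallel gripper is mounted at the origin on a cart in front of the work surface, level with it; the furniture and walls round the work are solid. World frame = base frame: x ahead of the robot, y to its left, z up, the work surface at z = 0. Lengths are in m, angles in rad, forces in N, time in s.
With the tool pointing down it reaches from about 0.4 to 0.85 m from the base axis. Payload 4.5 kg.
Tool frame: the origin (TCP) lies at the very end of the fingers, on their centre line; the grasp point (between the pads) lies 19 mm behind it (r.grip_depth is the z of the grasp point in the tool frame, in m); z points along the fingers, y is the line along which they close (so a half turn about z gives the same grasp; the last joint's range is limited). The gripper opens to 88 mm and grips with 3 to 60 N. Pads are 18 mm wide; open, the fingers measure 123 mm over their backs; the gripper's body (75 mm by 187 mm) begins 45 mm behind the grasp point.
Start: joints at [1.352, 0.689, -0.195, 1.565, 0.157, 0.902, -0.215], TCP at [0.156, -0.605, 0.239] pointing down, gripper open.
Joint ranges: [-3.01, 3.01], [-0.46, 2.08], [-1.47, 1.51], [0.13, 2.56], [-1, 4.14], [0.04, 2.09], [-2.66, 2.66]. Speed limits (rad/s): [2.57, 2.57, 3.14, 3.14, 3.14, 3.14, 3.14].

INTERFACE

Orientations are given as a unit quaternion [x, y, z, w].
In Python, from plant import r, viewer, finish_job gives the robot as it stands (r), with the cameras (viewer) and the job as plain functions.
- The arm moves only by the shell command python3 steer.py 'ROWS' [FORCE]. ROWS is a JSON list of rows, 1 to 10 of them, each an object with the fields finger_gap (the opening from 0.0 (shut) to 1.0 (fully open)), x, y, z (the shift in fractions of the full range, 1 being 0.8 m), ax, ay, az (a rotation vector in normalised numbers (1 is 4 rad)); a field left out counts as zero (the opening has to be given); each row is the pose to reach, as a shift and turn from the pose commanded when the command began, along the tool's axes at that moment; what a row does not reach only later rows make up. A row lasts 1/10 s, in which the tool goes at most 0.05 m and 0.15 rad, less where a joint would pass 70% of its speed; a pose out of reach is approached as far as the arm can. The fingers move at their own pace and stop on an object; FORCE is the grip in N (left out, the last holds). Time passes only in rows, so rows that do not move let the fingers close. It prints the time, the measured TCP pose, the force, the opening and the grip force at its end. A shift or turn number past 1, either way, is cut back to 1. Input that does not fit is refused with a message, and nothing moves.
- r.get_state(): the state, without advancing time (a new reading comes with each control period).
- viewer.snapshot(name): name is "scene" or "top" or "wrist"; returns the picture (400x640x3 uint8, red, green, blue); there is no depth.
- viewer.camera_params(name): a dict with "fx", "fy", "cx", "cy" (pixels), "rvec" (rotation vector, rad) and "tvec" (3), from world to camera coordinates, as OpenCV has them. Camera axes: x right, y down, z forward; pixel columns grow to the right and rows downward; lengths in m; the calibration is good to about 2 mm. A picture is of the moment at which its call begins: read the wrist's pose just before it. camera_params takes no time and is no camera call; for the wrist camera it gives the pose at the moment of the call.
- finish_job(): hands the job in; it is judged then, once.
The state is a dict: "clock": time; "q": joint angles; "qd": joint speeds; "joint_torque": joint torques, N m; "tool_pos": TCP position; "eef_rot": TCP orientation; "contact_force": force on the tool from outside, world axes, zero at the start; "moment": the same for the moment, N m; "opening": opening from 0.0 (shut) to 1.0 (fully open); "finger_force": force on a finger pad.
Only numpy, scipy, OpenCV 4.12 (cv2) and the standard library are available. Lean on these libraries where they do the work, as an engineer would, in place of code of your own. Each camera call takes 0.05 s, during which the arm holds its last target. There are 200 camera calls.

TASK

Take the pale handle blank out of the blue stand and stand it upright, well down on the bed of the green bench clamp, midway along the jaws, with its 60 mm length reaching from jaw to jaw, and let go of it with the clamp still open. Then turn the black knob clockwise until the blank is just snug between both jaws, and from there add one quarter of a turn, no more and no less. Leave the dark blank in its bay and do not disturb the jar and the tin.

Things in the scene. Friction and masses are not known exactly. Their poses are not given: they have to be found in the camera images.
- pale_blank: pale wooden handle blank to clamp: loose block 60 (its x) x 42 (y) x 70 (z) mm, 0.1-0.2 kg, pencilled centre lines on top; origin: centre of underside. Starts upright in one bay of the stand, where fingers fit only over its x faces (60 mm apart). Between the jaws fingers fit only over its y faces (42 mm apart), so set it down on the bench and take it again the other way
- dark_blank: a dark wooden blank of the same size and origin, loose, in the other bay of the stand; leave it alone
- stand: fixed blue stand, 80 (x) x 134 (y) mm; origin: centre of underside. Floor 6 mm thick; three upright cheeks 46 mm deep (x), 10 mm thick, at y = -58, 0, +58 mm, tops at z = 80 mm (4 mm above the blanks' tops) make two bays 48 mm wide, open in front and behind (-x, +x), where the blanks stick out 7 mm past the cheeks
- clamp: fixed green bench clamp; origin on the bench under its bed, x = closing direction of the red jaw, z up. Base plate x -160 to +80 mm, 90 mm wide, 10 mm thick. Jaws 60-64 mm wide (y), tops at z = 76 mm; their faces: red at x = -36.5 mm + 7.639 mm per rad of knob - jaw_pad, grey at x = +36.5 mm + back_jaw. Open at the sides (+y, -y). Gear housing x -153 to -97 mm, top at z = 50 mm
- bed (a point): point on the clamp's bed (top of the base plate, 10 mm above the bench), above the clamp's origin; same axes as the clamp. The blank stands here, between the jaws
- knob_grip (a point): on the knob's vertical axis (clamp x = -125 mm, y = 0), 77 mm above the bench, where to grip. The knob is a black upright bar 64 mm long, 16 mm wide, from 59 to 92 mm above the bench, with a yellow mark on one end of its top; axes turn with it: x along the bar towards the mark, y across it
- knob (a joint): knob angle, rad, 0 to 5.2, starts at 0 to 0.3; 0 = fully open, bar along the clamp's x with the yellow mark towards the jaws; grows clockwise seen from above. A turn moves the red jaw's carriage 48 mm towards the grey jaw (7.639 mm per rad). Stays where it is left (friction 0.15 N m; up to 0.27 N m to turn when tight). Turn it in strokes of up to 1.5 rad
- jaw_pad (a joint): how far the red jaw is pushed back on its carriage against its spring, m. 0 until the blank is snug between both jaws (it yields only above 4 N, more than sliding the blank takes); then it grows 7.639 mm per rad of knob, 12 mm per quarter turn, 0.75 N per mm, stop at 18 mm. Two steel rods come out behind the carriage by as much
- back_jaw (a joint): setting of the grey back jaw, m, 0 to 0.005, locked, different each time. The opening is 73 mm + back_jaw - 7.639 mm per rad of knob; the blank is snug when that equals its 60 mm
- glue_jar: jar with a dark lid, 59 mm across, 76 mm high, loose, behind the work; origin: centre of underside. Bystander
- wax_tin: low round tin, 67 mm across, 24 mm high, loose, behind the work; origin: centre of underside. Bystander

How it is judged:
By the outcome, as a careful person would: the job done as asked, in the order asked, and still so for the second after the job is handed in, with the robot touching nothing.
It also fails if it takes over 72 s, if anything falls off the work surface, if the arm or the gripper's body presses on something with over 40 N, if the wrist force passes 120 N, or if a joint passes its speed limit or range.

## Working session

There is one attempt and no reset: what is moved stays moved. The work goes in short steps, Python scripts to look and compute and a shell command to move; the robot and the scene stay as the last step left them, time stands still between calls to the robot, and variables do not carry over. Pictures are saved under pics/ and viewed, at most 13 in all, crops included, and the job is handed in when it is done.

```bash
ls; mkdir -p pics; python3 - <<'E'
from plant import r, viewer, finish_job
import cv2
s=r.get_state();print(s)
for n in("scene","top"):
    im=viewer.snapshot(n);cv2.imwrite(f"pics/{n}0.png",im[:,:,::-1]);print(n,viewer.camera_params(n))
E
```

```text
pics
plant.py
steer.py
{'clock': 0.0, 'q': array([ 1.3518068 ,  0.69002323, -0.19451571,  1.56631559,  0.15728316,
        0.90250909, -0.21508085]), 'qd': array([-0.00017276, -0.00176843,  0.00082591,  0.00080369, -0.00054653,
       -0.00112161,  0.00053475]), 'joint_torque': array([-4.48453477e-05, -5.27562010e+01, -1.26694847e+00, -1.53429991e+01,
       -5.26984571e-02,  6.67474349e-03,  1.88295526e-04]), 'tool_pos': array([ 0.15611594, -0.60453983,  0.23789317]), 'eef_rot': array([ 9.92016646e-01,  1.26103545e-01, -1.75623127e-04, -9.15941629e-04]), 'contact_force': array([ 0.27893017, -0.00228284, -0.13280534]), 'moment': array([0.04734931, 0.05115282, 0.00136224]), 'finger_force': 0.0, 'opening': 0.9983085149949151}
scene {'fx': 439.4482866676203, 'fy': 439.4482866676203, 'cx': 321.7281914061702, 'cy': 201.6542263817321, 'rvec': array([ 0.68826135, -2.4516359 ,  1.3790536 ]), 'tvec': array([0.51962043, 0.2724867 , 0.72659897])}
top {'fx': 369.15351501185995, 'fy': 369.15351501185995, 'cx': 318.70542880678204, 'cy': 199.80616105590192, 'rvec': array([ 2.10727124, -2.11388565,  0.19288833]), 'tvec': array([-0.0113784 ,  0.64692767,  0.98811647])}
```

View pics/top0.png

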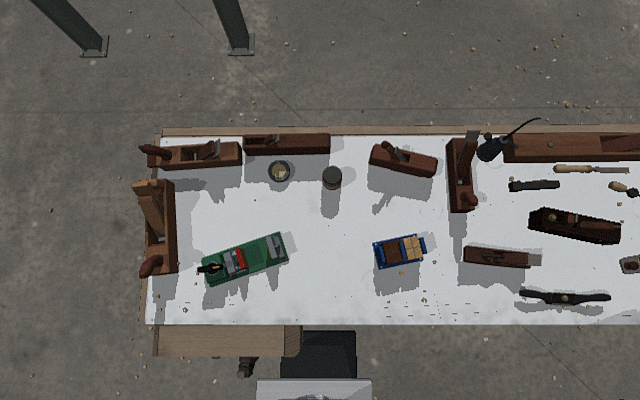

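View pics/scene0.png

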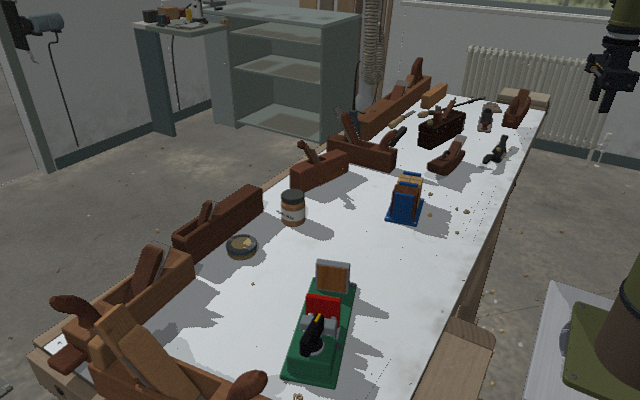

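The top view shows the clamp (green) at about (246,258), with its knob on the left at (210,268) and its grey jaw at (277,245). The stand (blue) is at about (399,250), with the pale blank in the right bay (412,247) and the dark one at (387,252). The jar is at (332,178) and the tin at (279,171). The scene view agrees.

```bash
cat > h.py <<'E'
import numpy as np, cv2
from plant import r, viewer, finish_job
from scipy.spatial.transform import Rotation as R
def ray(p,uv,z):
    Rm=cv2.Rodrigues(np.array(p['rvec']))[0]; c=-Rm.T@p['tvec']
    uv=np.atleast_2d(np.array(uv,float))
    d=np.c_[(uv[:,0]-p['cx'])/p['fx'],(uv[:,1]-p['cy'])/p['fy'],np.ones(len(uv))]@Rm
    return c+d*((z-c[2])/d[:,2])[:,None]
def proj(p,P):
    return cv2.projectPoints(np.atleast_2d(np.array(P,float)),np.array(p['rvec']),np.array(p['tvec']),np.array([[p['fx'],0,p['cx']],[0,p['fy'],p['cy']],[0,0,1]]),None)[0][:,0]
def mask(im,lo,hi,big=True):
    hsv=cv2.cvtColor(im,cv2.COLOR_RGB2HSV); m=cv2.inRange(hsv,lo,hi)
    if big:
        n,l,st,_=cv2.connectedComponentsWithStats(m); m=(l==1+np.argmax(st[1:,4])).astype(np.uint8)*255
    return m
def pts(m): return np.argwhere(m>0)[:,::-1].astype(float)
def rect(P):
    (c,s,a)=cv2.minAreaRect(np.float32(P[:,:2]*1000)); return np.array(c),s,a
def look(n):
    p=viewer.camera_params(n); return viewer.snapshot(n),p
def tool(dw,dyaw=0):
    """world shift -> tool axes"""
    s=r.get_state(); T=R.from_quat(s['eef_rot']); return T.inv().apply(dw)
E
python3 - <<'E'
from h import *
im,p=look("top")
im[:, :]=im
for n,lo,hi,z in(("green",(60,80,30),(90,255,255),.01),("blue",(105,120,40),(125,255,255),.006),("red",(0,200,90),(6,255,255),.07)):
    m=mask(im,lo,hi);P=ray(p,pts(m),z);print(n,len(P),rect(P),P.mean(0))
m=mask(im[215:285,350:440],(10,50,150),(25,200,255));q=pts(m)+[350,215];P=ray(p,q,.076);print("pale",len(P),rect(P),P.mean(0))
w=viewer.camera_params("wrist");s=r.get_state();T=R.from_quat(s['eef_rot'])
Rm=cv2.Rodrigues(w['rvec'])[0];c=-Rm.T@w['tvec'];print("cam in tool",T.inv().apply(c-s['tool_pos']),(Rm@T.as_matrix()).round(3),w['fx'],w['cx'],w['cy'])
print(T.as_matrix().round(3))
E
```

```text
green 913 (array([495.03125   , 168.03384399]), (87.8028564453125, 164.72665405273438), 18.388357162475586) [0.4932592  0.16436446 0.01      ]
blue 306 (array([ 503.73901367, -236.19610596]), (77.04905700683594, 121.34629821777344), 11.909427642822266) [ 0.49665292 -0.21577262  0.006     ]
red 46 (array([482.81326294, 206.55229187]), (55.05437088012695, 7.86529016494751), 18.259214401245117) [0.48278356 0.20646941 0.07      ]
pale 17 (array([ 533.06994629, -253.26060486]), (8.788919448852539, 20.112607955932617), 49.656959533691406) [ 0.53157565 -0.25246123  0.076     ]
cam in tool [ 0.06590571 -0.00042114 -0.14605021] [[-0.001  1.     0.   ]
 [-0.965 -0.001 -0.262]
 [-0.262 -0.001  0.965]] 327.26778137978624 320.7846873450797 199.9597588549452
[[ 0.968  0.25  -0.   ]
 [ 0.25  -0.968  0.001]
 [-0.    -0.001 -1.   ]]
```

The rows are not in the units I measure in: shifts go in shares of 0.8 m and turns go in shares of 4 rad. I convert before sending: 0.426 m is 0.5325, -0.251 m is -0.3138, -1.5 rad is -0.375.

```bash
python3 steer.py '[{"finger_gap": 1,"x": 0.5325,"y": -0.3138,"az": -0.375},{"finger_gap": 1,"x": 0.5325,"y": -0.3138,"az": -0.375},{"finger_gap": 1,"x": 0.5325,"y": -0.3138,"az": -0.375},{"finger_gap": 1,"x": 0.5325,"y": -0.3138,"az": -0.375},{"finger_gap": 1,"x": 0.5325,"y": -0.3138,"az": -0.375},{"finger_gap": 1,"x": 0.5325,"y": -0.3138,"az": -0.375},{"finger_gap": 1,"x": 0.5325,"y": -0.3138,"az": -0.375},{"finger_gap": 1,"x": 0.5325,"y": -0.3138,"az": -0.375},{"finger_gap": 1,"x": 0.5325,"y": -0.3138,"az": -0.375},{"finger_gap": 1,"x": 0.5325,"y": -0.3138,"az": -0.375}]'; python3 - <<'E'
from h import *
im,p=look("wrist");cv2.imwrite("pics/w1.png",im[:,:,::-1]);print(r.get_state()['q'],r.get_state()['clock'])
np.save("pics/w1.npy",p,allow_pickle=True)
E
```

```text
clock: 1.15
tool_pos: [0.5076, -0.2533, 0.2388]
eef_rot: [0.637, 0.771, 0.0, 0.0]
contact_force: [0.4, -0.3, 0.7]
opening: 0.995
finger_force: 0.0
[ 0.71736268  0.66303598 -0.59506874  1.72775218  0.450715    0.88505437
  0.1370847 ] 1.2
```

View pics/w1.png

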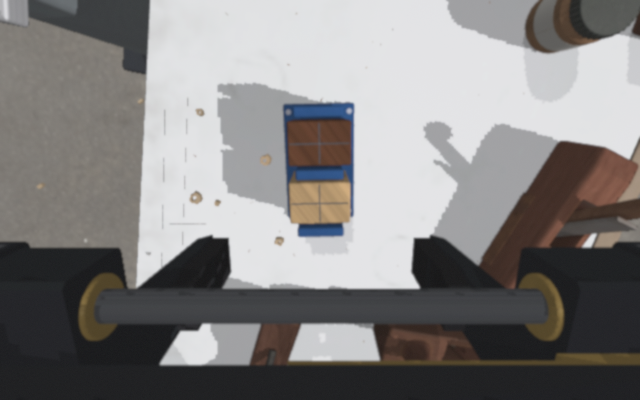

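The wrist view shows the pale blank's top at pixels x 289-351, y 180-223, with pencil lines crossing near (320,204). The dark blank is above it at (319,143).

```bash
python3 - <<'E'
from h import *
im=cv2.imread("pics/w1.png")[:,:,::-1].copy();p=np.load("pics/w1.npy",allow_pickle=True).item()
sub=im[90:245,270:370]
print(cv2.cvtColor(sub,cv2.COLOR_RGB2HSV)[[100,120],30])
m=mask(sub,(8,40,120),(25,200,255));P=ray(p,pts(m)+[270,90],.076);print("pale",len(P),rect(P),P.mean(0))
m=mask(sub,(0,60,40),(20,255,119));P=ray(p,pts(m)+[270,90],.076);print("dark",len(P),rect(P),P.mean(0))
m=mask(sub,(105,100,30),(125,255,255),False);P=ray(p,pts(m)+[270,90],.006);print("blue",rect(P))
print(R.from_quat(r.get_state()['eef_rot']).as_matrix().round(3))
c=ray(p,[320,204],.076);print(c)
E
```

```text
[[ 17  97 174]
 [ 17  96 172]]
pale 2481 (array([ 508.59558105, -272.25128174]), (59.60447311401367, 41.97090530395508), 12.440747261047363) [ 0.50841575 -0.27180624  0.076     ]
dark 2654 (array([ 496.69909668, -215.57229614]), (57.41368865966797, 41.659183502197266), 11.52453899383545) [ 0.49678368 -0.21508441  0.076     ]
blue (array([ 505.10928345, -256.23187256]), (76.24671936035156, 154.99838256835938), 12.085349082946777)
[[-0.203  0.979  0.008]
 [ 0.979  0.203  0.007]
 [ 0.005  0.009 -1.   ]]
[[ 0.50923267 -0.27366411  0.076     ]]
```

Converted, 0.1 m is 0.125, -0.019 m is -0.0238.

```bash
python3 steer.py '[{"finger_gap": 1,"x": -0.0238,"y": -0.0038,"z": 0.0625},{"finger_gap": 1,"x": -0.0238,"y": -0.0038,"z": 0.125},{"finger_gap": 1,"x": -0.0238,"y": -0.0038,"z": 0.125},{"finger_gap": 1,"x": -0.0238,"y": -0.0038,"z": 0.125},{"finger_gap": 1,"x": -0.0238,"y": -0.0038,"z": 0.125}]'; python3 - <<'E'
from h import *
s=r.get_state();T=R.from_quat(s['eef_rot']);print(s['tool_pos'],T.as_matrix().round(4))
print(tool(np.array([.5086,-.2722,.036])-s['tool_pos']), np.arctan2(T.as_matrix()[1,1],T.as_matrix()[0,1])*57.3)
E
```

```text
clock: 1.7
tool_pos: [0.5081, -0.2747, 0.1409]
eef_rot: [0.64, 0.768, 0.001, 0.002]
contact_force: [0.3, -0.4, 1.0]
opening: 0.999
finger_force: 0.0
[ 0.50805894 -0.27472266  0.14090572] [[-1.811e-01  9.835e-01  3.500e-03]
 [ 9.835e-01  1.811e-01 -8.000e-04]
 [-1.400e-03  3.300e-03 -1.000e+00]]
[0.00252817 0.00063894 0.10490503] 10.43665911864618
```

Converted, 0.105 m is 0.1313, 0.08 m is 0.1, -0.03 rad is -0.0075.

```bash
python3 steer.py '[{"finger_gap": 1,"x": 0.0031,"y": 0.0013,"z": 0.05,"az": -0.0075},{"finger_gap": 1,"x": 0.0031,"y": 0.0013,"z": 0.1,"az": -0.0075},{"finger_gap": 1,"x": 0.0031,"y": 0.0013,"z": 0.1313,"az": -0.0075},{"finger_gap": 1,"x": 0.0031,"y": 0.0013,"z": 0.1313,"az": -0.0075},{"finger_gap": 0,"x": 0.0031,"y": 0.0013,"z": 0.1313,"az": -0.0075},{"finger_gap": 0,"x": 0.0031,"y": 0.0013,"z": 0.1313,"az": -0.0075},{"finger_gap": 0,"x": 0.0031,"y": 0.0013,"z": 0.1313,"az": -0.0075},{"finger_gap": 0,"x": 0.0031,"y": 0.0013,"z": 0.1313,"az": -0.0075},{"finger_gap": 0,"x": 0.0031,"y": 0.0013,"z": 0.1313,"az": -0.0075}]' 25
```

```text
clock: 2.6
tool_pos: [0.5086, -0.2726, 0.0354]
eef_rot: [0.628, 0.778, 0.001, 0.002]
contact_force: [-0.5, 0.1, 7.1]
opening: 0.678
finger_force: 25.0
```

Converted, 0.198 m is 0.2475, 0.15 m is 0.1875, 0.85 rad is 0.2125.

```bash
python3 steer.py '[{"finger_gap": 0,"z": -0.05},{"finger_gap": 0,"z": -0.1},{"finger_gap": 0,"z": -0.15},{"finger_gap": 0,"x": 0.0625,"y": 0.0125,"z": -0.15},{"finger_gap": 0,"x": 0.125,"y": 0.02,"z": -0.15,"az": 0.025},{"finger_gap": 0,"x": 0.1875,"y": 0.0313,"z": -0.15,"az": 0.0625},{"finger_gap": 0,"x": 0.2475,"y": 0.04,"z": -0.15,"az": 0.1},{"finger_gap": 0,"x": 0.2475,"y": 0.04,"z": -0.15,"az": 0.1375},{"finger_gap": 0,"x": 0.2475,"y": 0.04,"z": -0.15,"az": 0.175},{"finger_gap": 0,"x": 0.2475,"y": 0.04,"z": -0.15,"az": 0.2125}]'; python3 steer.py '[{"finger_gap": 0,"az": 0.0375},{"finger_gap": 0,"az": 0.075},{"finger_gap": 0,"az": 0.1125},{"finger_gap": 0,"az": 0.1525},{"finger_gap": 0,"az": 0.1525},{"finger_gap": 0,"az": 0.1525}]'
python3 - <<'E'
from h import *
s=r.get_state();T=R.from_quat(s['eef_rot']).as_matrix();print(s['tool_pos'],T.round(4),np.arctan2(T[1,1],T[0,1])*57.3,s['q'])
for i in("wrist","scene"):
    im,p=look(i);cv2.imwrite(f"pics/{i}2.png",im[:,:,::-1])
    np.save(f"pics/{i}2.npy",p,allow_pickle=True)
E
```

```text
clock: 3.6
tool_pos: [0.4964, -0.0711, 0.1541]
eef_rot: [0.894, 0.448, -0.0, -0.0]
contact_force: [0.3, -0.4, -0.9]
opening: 0.678
finger_force: 25.0
clock: 4.2
tool_pos: [0.4965, -0.0717, 0.1538]
eef_rot: [0.987, 0.162, -0.0, 0.0]
contact_force: [-0.2, 0.6, -1.5]
opening: 0.678
finger_force: 25.0
[ 0.49653042 -0.07170589  0.15384718] [[ 9.472e-01  3.205e-01 -1.000e-04]
 [ 3.205e-01 -9.472e-01 -1.000e-04]
 [-1.000e-04  1.000e-04 -1.000e+00]] -71.31225513554074 [ 0.09123978  0.66574375 -0.0639452   2.01884526  0.08929807  0.45968469
 -1.28369267]
```

View pics/wrist2.png

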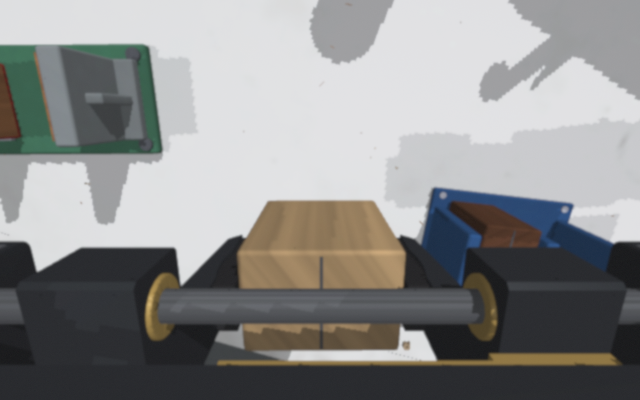

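The wrist view shows the pale blank held squarely between the fingers at (322,275). The dark blank is still in the stand at (500,230), and the clamp's grey end is at the upper left (100,100). I'll set the blank down.

Converted, 0.1235 m is 0.1544, 0.113 m is 0.1413.

```bash
python3 steer.py '[{"finger_gap": 0,"z": 0.0563},{"finger_gap": 0,"z": 0.1125},{"finger_gap": 0,"z": 0.1413},{"finger_gap": 0,"z": 0.1544},{"finger_gap": 0,"z": 0.1544},{"finger_gap": 0,"z": 0.1544},{"finger_gap": 1,"z": 0.1544},{"finger_gap": 1,"z": 0.1544},{"finger_gap": 1,"z": 0.1544},{"finger_gap": 1,"z": 0.1544}]'; python3 steer.py '[{"finger_gap": 1,"z": -0.05},{"finger_gap": 1,"z": -0.1125},{"finger_gap": 1,"z": -0.175,"az": -0.0375},{"finger_gap": 1,"z": -0.225,"az": -0.075},{"finger_gap": 1,"z": -0.225,"az": -0.1125},{"finger_gap": 1,"z": -0.225,"az": -0.15},{"finger_gap": 1,"z": -0.225,"az": -0.1875},{"finger_gap": 1,"z": -0.225,"az": -0.225},{"finger_gap": 1,"z": -0.225,"az": -0.2625},{"finger_gap": 1,"z": -0.225,"az": -0.3}]'; python3 steer.py '[{"finger_gap": 1,"az": -0.0375},{"finger_gap": 1,"az": -0.075},{"finger_gap": 1,"az": -0.0925},{"finger_gap": 1,"az": -0.0925},{"finger_gap": 1,"az": -0.0925}]'
python3 - <<'E'
from h import *
s=r.get_state();T=R.from_quat(s['eef_rot']).as_matrix();print(s['tool_pos'],T.round(4),np.arctan2(T[1,1],T[0,1])*57.3,s['q'])
im,p=look("wrist");cv2.imwrite(f"pics/wrist3.png",im[:,:,::-1])
np.save(f"pics/wrist3.npy",p,allow_pickle=True)
m=mask(im[:260],(8,40,130),(25,200,255));P=ray(p,pts(m),.07);print("pale",len(P),rect(P),P.mean(0),pts(m).min(0),pts(m).max(0))
E
```

```text
clock: 5.3
tool_pos: [0.4969, -0.0719, 0.0306]
eef_rot: [0.987, 0.161, 0.0, 0.0]
contact_force: [-0.1, 0.4, 0.3]
opening: 0.991
finger_force: 0.0
clock: 6.3
tool_pos: [0.4964, -0.072, 0.2103]
eef_rot: [0.722, 0.692, -0.0, 0.0]
contact_force: [-0.2, -0.8, -0.6]
opening: 1.0
finger_force: 0.0
clock: 6.8
tool_pos: [0.4965, -0.072, 0.2102]
eef_rot: [0.585, 0.811, -0.0, -0.0]
contact_force: [-0.0, 0.7, 0.4]
opening: 1.003
finger_force: 0.0
[ 0.49648113 -0.07203094  0.21021787] [[-3.145e-01  9.492e-01 -2.000e-04]
 [ 9.492e-01  3.145e-01 -2.000e-04]
 [-1.000e-04 -2.000e-04 -1.000e+00]] 18.334945449673395 [ 0.40297495  0.61803253 -0.56109433  1.9517492   0.49295461  0.71008845
 -0.13730133]
pale 2833 (array([494.52960205, -71.64109039]), (40.632598876953125, 58.84385681152344), 19.31191062927246) [ 0.49480659 -0.07122463  0.07      ] [298. 155.] [343. 219.]
```

View pics/wrist3.png

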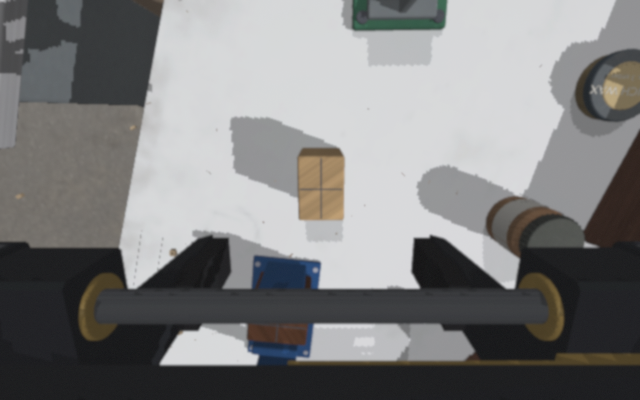

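The pale blank stands upright on the bench with its top spanning x 298-343, y 155-219. The jar, tin and stand are as before. Next I look at the clamp from above with the hand empty.

Converted, 0.156 m is 0.195, 0.077 m is 0.0963.

```bash
python3 steer.py '[{"finger_gap": 1,"x": 0.0625,"y": 0.025,"z": -0.05},{"finger_gap": 1,"x": 0.1125,"y": 0.05,"z": -0.05},{"finger_gap": 1,"x": 0.1625,"y": 0.075,"z": -0.05},{"finger_gap": 1,"x": 0.195,"y": 0.0963,"z": -0.05},{"finger_gap": 1,"x": 0.195,"y": 0.0963,"z": -0.05},{"finger_gap": 1,"x": 0.195,"y": 0.0963,"z": -0.05}]'
python3 - <<'E'
from h import *
s=r.get_state();T=R.from_quat(s['eef_rot']).as_matrix();print(s['tool_pos'],T.round(4))
im,p=look("wrist");cv2.imwrite(f"pics/wrist4.png",im[:,:,::-1])
np.save(f"pics/wrist4.npy",p,allow_pickle=True)
m=mask(im[:230],(60,80,30),(90,255,255));P=ray(p,pts(m),.01);print("green",len(P),rect(P))
E
```

```text
clock: 7.45
tool_pos: [0.5201, 0.101, 0.2501]
eef_rot: [0.584, 0.812, -0.0, 0.0]
contact_force: [-0.3, -1.3, 0.1]
opening: 1.0
finger_force: 0.0
[0.52007976 0.10095531 0.25008949] [[-3.175e-01  9.483e-01 -3.000e-04]
 [ 9.483e-01  3.175e-01 -8.000e-04]
 [-7.000e-04 -5.000e-04 -1.000e+00]]
green 5860 (array([492.17169189, 171.49935913]), (85.74492645263672, 147.28358459472656), 18.863122940063477)
```

View pics/wrist4.png

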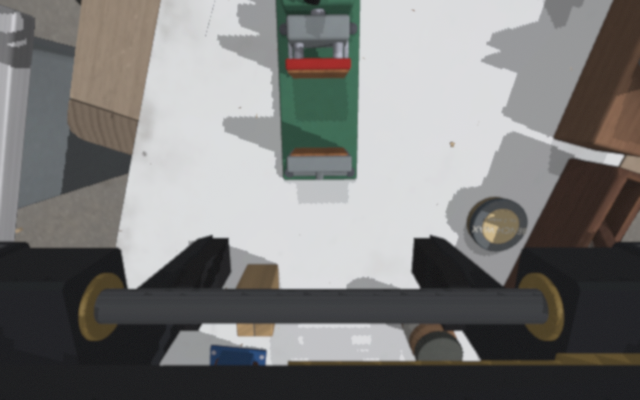

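The wrist view shows the clamp base's far end with corners near (284,180) and (356,179). The grey jaw's wood face is at rows 149-156 and the red jaw's at rows 68-78. Now I fit these edges.

```bash
python3 - <<'E'
from h import *
im=cv2.imread("pics/wrist4.png")[:,:,::-1].copy();p=np.load("pics/wrist4.npy",allow_pickle=True).item()
m=mask(im[:230],(55,80,20),(95,255,255))
L=[];Rr=[]
for y in range(20,172,2):
    xs=np.where(m[y]>0)[0]
    if len(xs)<2: continue
    L.append((xs[0]-.5,y));Rr.append((xs[-1]+.5,y))
E=[(x,np.where(m[:,x]>0)[0].max()+.5) for x in range(288,353,2)]
f=lambda Q:(lambda P:cv2.fitLine(np.float32(P[:,:2]),cv2.DIST_HUBER,0,1e-5,1e-5).ravel())(ray(p,Q,.01))
l,rr,e=f(L),f(Rr),f(E)
sg=lambda d:d*np.sign(-d[1])
dl,dr=sg(l[:2]),sg(rr[:2]);de=e[:2]*np.sign(e[0]);
print([np.degrees(np.arctan2(d[1],d[0])) for d in(dl,dr,de)])
yaw=np.arctan2(*(dl+dr)[::-1]);X=np.array([np.cos(yaw),np.sin(yaw)]);Y=np.array([-X[1],X[0]])
a,b=l[2:]@Y,rr[2:]@Y;ex=e[2:]@X
print("yaw",np.degrees(yaw),"width",abs(a-b),"origin",X*(ex-.08)+Y*(a+b)/2)
O=X*(ex-.08)+Y*(a+b)/2
hsv=cv2.cvtColor(im,cv2.COLOR_RGB2HSV)
for y in list(range(55,84))+list(range(145,160)): print(y,hsv[y,300],hsv[y,335], ((ray(p,[[320,y]],.076)[0,:2]-O)@X*1000).round(1))
np.save("clamp.npy",[*O,yaw])
E
```

```text
[np.float32(-70.863686), np.float32(-70.97545), np.float32(17.302721)]
yaw -70.91957 width 0.085431874 origin [0.48171976 0.20219778]
55 [120  19 120] [117  19 135] -8.5
56 [128  17 118] [131  16 129] -7.7
57 [165  31 114] [170  41 123] -6.8
58 [177  91 126] [178 109 131] -6.0
59 [  0 152 141] [  0 162 148] -5.2
60 [  1 182 154] [  1 184 158] -4.3
61 [  1 186 160] [  1 187 161] -3.5
62 [  1 187 161] [  1 188 160] -2.6
63 [  1 186 160] [  1 186 162] -1.8
64 [  1 186 159] [  1 185 160] -0.9
65 [  1 187 158] [  1 186 160] -0.1
66 [  1 186 156] [  1 186 158] 0.8
67 [  1 184 151] [  1 184 150] 1.6
68 [  2 179 141] [  3 177 138] 2.5
69 [  5 166 132] [  7 160 131] 3.3
70 [  9 149 128] [ 10 144 129] 4.2
71 [ 11 139 125] [ 12 137 123] 5.0
72 [ 12 134 112] [ 13 132 106] 5.9
73 [ 13 133  94] [ 12 129  91] 6.8
74 [ 13 130  86] [ 13 126  85] 7.6
75 [ 13 130  86] [ 13 127  84] 8.5
76 [ 13 125  86] [ 14 120  81] 9.3
77 [ 17 100  82] [22 83 77] 10.2
78 [43 59 82] [52 55 83] 11.1
79 [71 78 91] [72 84 91] 11.9
80 [74 97 95] [75 98 94] 12.8
81 [75 98 96] [74 97 95] 13.7
82 [ 75 101  96] [75 97 95] 14.5
83 [75 98 96] [75 98 96] 15.4
145 [76 96 77] [76 91 76] 72.2
146 [72 77 76] [68 64 72] 73.1
147 [46 55 70] [30 58 66] 74.1
148 [19 87 73] [ 15 106  77] 75.1
149 [ 14 118  78] [ 13 124  80] 76.0
150 [ 12 128  82] [ 13 131  80] 77.0
151 [ 12 128  82] [ 13 128  82] 78.0
152 [ 13 129  87] [ 12 130  92] 78.9
153 [ 12 130 100] [ 12 131 111] 79.9
154 [ 12 126 119] [ 12 121 124] 80.9
155 [ 11 100 125] [ 11  80 121] 81.9
156 [  9  43 118] [ 10  20 114] 82.8
157 [120   2 118] [105  12 124] 83.8
158 [103  18 130] [ 99  19 134] 84.8
159 [102  19 134] [ 99  19 137] 85.8
```

```bash
cat > clampfit.py <<'E'
from h import *
im=cv2.imread("pics/wrist4.png")[:,:,::-1].copy();p=np.load("pics/wrist4.npy",allow_pickle=True).item()
m=mask(im[:200],(55,60,20),(95,255,255),False); m[:,:262]=0;m[:,372:]=0
f=lambda Q,z:(lambda P:cv2.fitLine(np.float32(P[:,:2]),cv2.DIST_HUBER,0,1e-5,1e-5).ravel())(ray(p,Q,z))
L=[(np.where(m[y]>0)[0][0]-.5,y) for y in range(90,145,2)];Rr=[(np.where(m[y]>0)[0][-1]+.5,y) for y in range(90,145,2)]
E=[(x,np.where(m[:,x]>0)[0].max()+.5) for x in range(288,353,2)]
print(L[::9],Rr[::9],E[::8])
l,rr,e=f(L,.01),f(Rr,.01),f(E,.01)
sg=lambda d:d*np.sign(-d[1])
dl,dr=sg(l[:2]),sg(rr[:2]);de=e[:2]*np.sign(e[0])
print([np.degrees(np.arctan2(d[1],d[0])) for d in(dl,dr,de)])
yaw=np.arctan2(*(dl+dr)[::-1]);X=np.array([np.cos(yaw),np.sin(yaw)]);Y=np.array([-X[1],X[0]])
a,b=l[2:]@Y,rr[2:]@Y;ex=e[2:]@X
O=X*(ex-.08)+Y*(a+b)/2
print("yaw",np.degrees(yaw),"width",abs(a-b),"origin",O)
t=lambda u,v,z:((ray(p,[[u,v]],z)[0,:2]-O)@np.c_[X,Y]*1000).round(1)
print("red top",t(320,69.2,.076),"red bottom",[t(320,77.5,z) for z in(.01,.012,.02)],"grey top",t(320,155.3,.076),"grey bottom",[t(320,147,z) for z in(.01,.012,.02)])
w=mask(im[:110],(0,140,90),(8,255,255));print("red jaw y",t(*pts(w).min(0),.076),t(*pts(w).max(0),.076))
np.save("clamp.npy",[*O,yaw])
print(im[130,[268,272,274,276,278,280,282,284,286]],im[130,[350,354,356,358,360,362]],im[[172,174,176,178,180,182,184],320])
E
python3 clampfit.py
```

```text
[(np.float64(279.5), 90), (np.float64(280.5), 108), (np.float64(281.5), 126), (np.float64(282.5), 144)] [(np.float64(357.5), 90), (np.float64(356.5), 108), (np.float64(356.5), 126), (np.float64(356.5), 144)] [(288, np.float64(178.5)), (304, np.float64(178.5)), (320, np.float64(146.5)), (336, np.float64(178.5)), (352, np.float64(177.5))]
[np.float32(-70.064995), np.float32(-69.888664), np.float32(19.004732)]
yaw -69.97683 width 0.086455464 origin [0.49394387 0.16599154]
red top [-34.7   3. ] red bottom [array([-33.7,   2.7]), array([-33.5,   2.7]), array([-32.8,   2.7])] grey top [44.   0.8] grey bottom [array([42.8,  0.6]), array([42.6,  0.6]), array([41.7,  0.6])]
red jaw y [-45.  -27.6] [-33.2  30.4]
[[152 154 154]
 [152 154 155]
 [153 155 156]
 [154 155 155]
 [152 154 154]
 [118 124 122]
 [ 57  81  69]
 [ 47  76  62]
 [ 47  76  62]] [[ 65 108  87]
 [ 66 109  88]
 [ 85 122 104]
 [186 194 192]
 [218 219 221]
 [219 220 222]] [[109 114 117]
 [111 116 119]
 [112 117 121]
 [117 123 126]
 [163 166 168]
 [190 193 195]
 [191 193 195]]
```

```bash
python3 - <<'E'
from h import *
im=cv2.imread("pics/wrist4.png")[:,:,::-1].copy();p=np.load("pics/wrist4.npy",allow_pickle=True).item()
yaw=np.radians(-71);X=np.array([np.cos(yaw),np.sin(yaw)]);Y=np.array([-X[1],X[0]]);C=np.c_[X,Y]
hsv=cv2.cvtColor(im,cv2.COLOR_RGB2HSV)
w=mask(im[:110],(0,140,90),(8,255,255))
xs=[np.where(w[y]>0)[0][[0,-1]] for y in range(60,68)];print(xs[::3])
a=[ray(p,[[x[0]-.5,y],[x[1]+.5,y]],.076)[:,:2]@Y*1000 for x,y in zip(xs,range(60,68))];print("red width,mid",np.mean([q[1]-q[0] for q in a]),np.mean([q.mean() for q in a]))
g=(hsv[...,1]<35)&(hsv[...,2]>90)&(hsv[...,2]<145)
for y in(158,162,166): 
    q=np.where(g[y,270:370])[0]+270; P=ray(p,[[q[0]-.5,y],[q[-1]+.5,y]],.076)[:,:2]@Y*1000;print("grey",q[0],q[-1],P,P.mean())
for y in(100,120,140):
    P=ray(p,[[280.3+(y-90)/18,y],[357,y]],.01)[:,:2]@Y*1000;print("base",P,P.mean())
print("x: red,grey",ray(p,[[320,69.2],[320,155.3]],.076)[:,:2]@X*1000, ray(p,[[320,77.5],[320,147]],.01)[:,:2]@X*1000, "end",ray(p,[[320,179.5],[290,180]],.01)[:,:2]@X*1000)
E
```

```text
[array([286, 349]), array([286, 349]), array([286, 349])]
red width,mid 58.38353761225717 521.2310995089858
grey 281 350 [483.92710659 552.47736661] 518.2022365998669
grey 281 350 [483.76457624 552.53482239] 518.1496993153371
grey 281 350 [483.60099928 552.59264802] 518.0968236502641
base [478.70820835 564.66136572] 521.6847870346413
base [479.08239998 565.09554439] 522.0889721847293
base [479.46838837 565.54341072] 522.505899546253
x: red,grey [-30.84958359  47.8011575 ] [-29.91023448  46.63801984] end [85.40462795 85.70033918]
```

Converted, 0.217 m is 0.2713, -0.156 m is -0.195, -0.012 rad is -0.003.

```bash
python3 steer.py '[{"finger_gap": 1,"x": -0.05,"y": -0.025,"az": -0.003},{"finger_gap": 1,"x": -0.1,"y": -0.05,"az": -0.003},{"finger_gap": 1,"x": -0.15,"y": -0.075,"z": 0.0375,"az": -0.003},{"finger_gap": 1,"x": -0.195,"y": -0.0988,"z": 0.075,"az": -0.003},{"finger_gap": 1,"x": -0.195,"y": -0.0988,"z": 0.1125,"az": -0.003},{"finger_gap": 1,"x": -0.195,"y": -0.0988,"z": 0.1625,"az": -0.003},{"finger_gap": 1,"x": -0.195,"y": -0.0988,"z": 0.2125,"az": -0.003},{"finger_gap": 1,"x": -0.195,"y": -0.0988,"z": 0.25,"az": -0.003},{"finger_gap": 1,"x": -0.195,"y": -0.0988,"z": 0.2713,"az": -0.003},{"finger_gap": 1,"x": -0.195,"y": -0.0988,"z": 0.2713,"az": -0.003}]'; python3 steer.py '[{"finger_gap": 0},{"finger_gap": 0},{"finger_gap": 0},{"finger_gap": 0},{"finger_gap": 0},{"finger_gap": 0},{"finger_gap": 0,"z": -0.05},{"finger_gap": 0,"z": -0.1125},{"finger_gap": 0,"z": -0.15},{"finger_gap": 0,"z": -0.15}]' 20
python3 - <<'E'
from h import *
s=r.get_state();T=R.from_quat(s['eef_rot']).as_matrix();print(s['tool_pos'],T.round(4),np.arctan2(T[1,1],T[0,1])*57.3)
print(tool(np.array([.4962,.1619,s['tool_pos'][2]])-s['tool_pos']))
E
```

```text
clock: 8.5
tool_pos: [0.4927, -0.0743, 0.0313]
eef_rot: [0.581, 0.814, -0.002, -0.001]
contact_force: [-0.0, 0.5, 1.3]
opening: 1.002
finger_force: 0.0
clock: 9.5
tool_pos: [0.497, -0.0725, 0.1567]
eef_rot: [0.58, 0.815, 0.002, 0.003]
contact_force: [0.3, -0.9, -1.3]
opening: 0.473
finger_force: 20.0
[ 0.49700087 -0.07249637  0.15666886] [[-3.272e-01  9.449e-01  7.200e-03]
 [ 9.450e-01  3.272e-01 -1.000e-04]
 [-2.400e-03  6.800e-03 -1.000e+00]] 19.099884070670544
[ 2.21757269e-01  7.59342659e-02 -2.35143746e-05]
```

Converted, 0.222 m is 0.2775, 0.18 m is 0.225, -0.007 rad is -0.0018.

```bash
python3 steer.py '[{"finger_gap": 0,"x": 0.0563,"y": 0.0188,"az": -0.0018},{"finger_gap": 0,"x": 0.1125,"y": 0.0375,"az": -0.0018},{"finger_gap": 0,"x": 0.1688,"y": 0.0563,"az": -0.0018},{"finger_gap": 0,"x": 0.225,"y": 0.075,"az": -0.0018},{"finger_gap": 0,"x": 0.2775,"y": 0.095,"az": -0.0018},{"finger_gap": 0,"x": 0.2775,"y": 0.095,"az": -0.0018},{"finger_gap": 0,"x": 0.2775,"y": 0.095,"az": -0.0018},{"finger_gap": 0,"x": 0.2775,"y": 0.095,"az": -0.0018}]'
python3 - <<'E'
from h import *
s=r.get_state();T=R.from_quat(s['eef_rot']).as_matrix();print(s['tool_pos'],T.round(4),np.arctan2(T[1,1],T[0,1])*57.3)
print(tool(np.array([.4962,.1619,.042])-s['tool_pos']),s['q'])
im,p=look("wrist");cv2.imwrite(f"pics/wrist5.png",im[:,:,::-1]);np.save(f"pics/wrist5.npy",p,allow_pickle=True)
E
```

```text
clock: 10.3
tool_pos: [0.4932, 0.16, 0.1521]
eef_rot: [0.578, 0.816, -0.002, -0.0]
contact_force: [0.1, -0.5, -1.9]
opening: 0.472
finger_force: 20.0
[0.4931634  0.1600105  0.15211799] [[-0.333   0.9429 -0.0021]
 [ 0.9429  0.333  -0.0028]
 [-0.002  -0.0029 -1.    ]] 19.451106925930358
[0.00098764 0.0038152  0.11010555] [-0.12315807  0.71655579 -0.46119959  1.95643773  0.54920828  0.59769061
 -0.61157354]
```

View pics/wrist5.png

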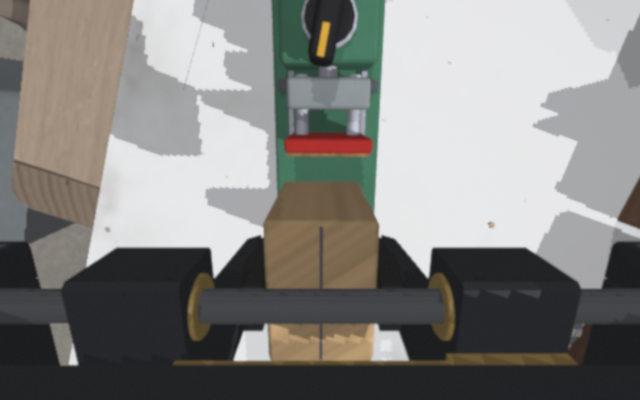

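The wrist view shows the held blank centred near column 321. The red jaw spans columns 285-372 at rows 137-155, and the knob's yellow mark is at (323,38). The clamp's centre line sits slightly to the right, so I'll compute the correction.

```bash
python3 - <<'E'
from h import *
im=cv2.imread("pics/wrist5.png")[:,:,::-1].copy();p=np.load("pics/wrist5.npy",allow_pickle=True).item()
tp=np.array([.4932,.16]);a=np.radians(19.451-90);X=np.array([np.cos(a),np.sin(a)]);Y=np.array([-X[1],X[0]]);C=np.c_[X,Y]
t=lambda uv,z:((ray(p,uv,z)[:,:2]-tp)@C*1000).round(1)
w=mask(im,(0,140,90),(8,255,255))
for y in(139,144,149):
    q=np.where(w[y]>0)[0];print("red",q[[0,-1]],t([[q[0]-.5,y],[q[-1]+.5,y]],.076).tolist())
m=mask(im[:200],(55,60,20),(95,255,255),False);m[:,:262]=0;m[:,395:]=0
for y in(70,110,130,165,180):
    q=np.where(m[y]>0)[0];P=t([[q[0]-.5,y],[q[-1]+.5,y]],.01);print("base",y,q[[0,-1]],P.tolist(),P.mean(0))
hsv=cv2.cvtColor(im,cv2.COLOR_RGB2HSV)
print(hsv[145:170:1,325].tolist())
y=mask(im[:80,280:370],(15,150,120),(32,255,255));q=pts(y)+[280,0];P=t(q,.092);print("mark",rect(P),P.mean(0))
E
```

```text
red [285 369] [[-49.6, -25.7], [-49.6, 31.1]]
red [285 371] [[-46.3, -25.8], [-46.3, 32.6]]
red [285 371] [[-42.9, -25.9], [-42.9, 32.7]]
base 70 [275 380] [[-100.3, -39.8], [-100.2, 47.4]] [-100.25    3.8 ]
base 110 [276 378] [[-68.5, -40.2], [-68.4, 47.2]] [-68.45   3.5 ]
base 130 [277 377] [[-51.9, -39.9], [-51.8, 47.1]] [-51.85   3.6 ]
base 165 [278 375] [[-21.5, -40.1], [-21.5, 46.7]] [-21.5   3.3]
base 180 [278 374] [[-7.9, -40.6], [-7.9, 46.4]] [-7.9  2.9]
[[1, 186, 171], [0, 185, 171], [1, 185, 170], [1, 186, 169], [1, 185, 168], [1, 185, 165], [1, 180, 157], [5, 168, 150], [9, 149, 154], [12, 136, 156], [15, 117, 144], [24, 78, 115], [60, 55, 106], [73, 95, 105], [74, 96, 106], [75, 100, 105], [75, 100, 105], [74, 97, 105], [74, 97, 105], [74, 97, 105], [75, 100, 105], [75, 98, 104], [75, 100, 105], [75, 97, 105], [75, 97, 105]]
mark (array([-107611.5390625 ,    -107.69140625]), (4647.95263671875, 18572.19921875), 78.69007110595703) [-1.07651590e+02 -8.76325088e-02]
```

Converted, 0.108 m is 0.135, 0.0034 m is 0.0043, 0.008 rad is 0.002.

```bash
python3 steer.py '[{"finger_gap": 0,"x": 0.0013,"y": 0.0043,"az": 0.002},{"finger_gap": 0,"x": 0.0013,"y": 0.0043,"z": 0.025,"az": 0.002},{"finger_gap": 0,"x": 0.0013,"y": 0.0043,"z": 0.0563,"az": 0.002},{"finger_gap": 0,"x": 0.0013,"y": 0.0043,"z": 0.0875,"az": 0.002},{"finger_gap": 0,"x": 0.0013,"y": 0.0043,"z": 0.1125,"az": 0.002},{"finger_gap": 0,"x": 0.0013,"y": 0.0043,"z": 0.125,"az": 0.002},{"finger_gap": 0,"x": 0.0013,"y": 0.0043,"z": 0.1325,"az": 0.002},{"finger_gap": 0,"x": 0.0013,"y": 0.0043,"z": 0.135,"az": 0.002},{"finger_gap": 0,"x": 0.0013,"y": 0.0043,"z": 0.135,"az": 0.002}]'
python3 -c "
from h import *
s=r.get_state();T=R.from_quat(s['eef_rot']).as_matrix();print(s['tool_pos'],np.arctan2(T[1,1],T[0,1])*57.3,s['contact_force'],T.round(4))"
```

```text
clock: 11.25
tool_pos: [0.4971, 0.1642, 0.0456]
eef_rot: [0.58, 0.814, 0.0, 0.0]
contact_force: [-0.6, -0.4, -0.6]
opening: 0.476
finger_force: 20.0
[0.49706424 0.16424746 0.04561144] 19.05633266985782 [-0.55318589 -0.39871581 -0.63938808] [[-3.265e-01  9.452e-01  8.000e-04]
 [ 9.452e-01  3.265e-01  3.000e-04]
 [ 0.000e+00  9.000e-04 -1.000e+00]]
```

```bash
python3 steer.py '[{"finger_gap": 0},{"finger_gap": 0}]'
python3 -c "
from h import *
s=r.get_state();T=R.from_quat(s['eef_rot']).as_matrix();print(s['tool_pos'],tool(np.array([.4963,.1621,.042])-s['tool_pos']),s['contact_force'])"
```

```text
clock: 11.45
tool_pos: [0.4971, 0.1644, 0.0458]
eef_rot: [0.58, 0.814, 0.001, 0.0]
contact_force: [0.7, 0.2, -0.8]
opening: 0.477
finger_force: 20.0
[0.49707115 0.1643577  0.0458358 ] [-0.00188212 -0.00147108  0.00383391] [ 0.72384412  0.17587254 -0.83642144]
```

Converted, 0.0035 m is 0.0044, -0.002 m is -0.0025.

```bash
python3 steer.py '[{"finger_gap": 0,"x": -0.0025,"y": -0.0019,"z": 0.0013},{"finger_gap": 0,"x": -0.0025,"y": -0.0019,"z": 0.0025},{"finger_gap": 0,"x": -0.0025,"y": -0.0019,"z": 0.0038},{"finger_gap": 0,"x": -0.0025,"y": -0.0019,"z": 0.0044},{"finger_gap": 0,"x": -0.0025,"y": -0.0019,"z": 0.0044}]'
python3 -c "
from h import *
s=r.get_state();print(s['tool_pos'],tool(np.array([.4963,.1621,.042])-s['tool_pos']),s['contact_force'])"
```

```text
clock: 11.95
tool_pos: [0.4959, 0.1612, 0.0435]
eef_rot: [0.58, 0.814, -0.0, 0.001]
contact_force: [-3.0, -1.9, 19.0]
opening: 0.477
finger_force: 20.0
[0.4958622  0.16116796 0.0434899 ] [0.00074064 0.00071712 0.00148908] [-3.03380039 -1.88298032 18.9546492 ]
```

Converted, -0.14 m is -0.175, -0.12 m is -0.15.

```bash
python3 steer.py '[{"finger_gap": 0,"z": -0.0019},{"finger_gap": 0,"z": -0.0019},{"finger_gap": 1,"z": -0.0019},{"finger_gap": 1,"z": -0.0019},{"finger_gap": 1,"z": -0.0019},{"finger_gap": 1,"z": -0.05},{"finger_gap": 1,"z": -0.1},{"finger_gap": 1,"x": 0.025,"z": -0.15},{"finger_gap": 1,"x": 0.0625,"z": -0.175},{"finger_gap": 1,"x": 0.0625,"z": -0.175}]'; python3 steer.py '[{"finger_gap": 1},{"finger_gap": 1}]'
python3 - <<'E'
from h import *
s=r.get_state();T=R.from_quat(s['eef_rot']).as_matrix();print(s['tool_pos'],T.round(4),s['q'])
im,p=look("wrist");cv2.imwrite(f"pics/wrist6.png",im[:,:,::-1]);np.save(f"pics/wrist6.npy",p,allow_pickle=True)
E
```

```text
clock: 12.95
tool_pos: [0.4797, 0.2151, 0.185]
eef_rot: [0.578, 0.816, 0.005, -0.0]
contact_force: [0.0, 0.1, 0.9]
opening: 0.997
finger_force: 0.0
clock: 13.15
tool_pos: [0.4793, 0.2074, 0.1806]
eef_rot: [0.581, 0.814, -0.001, 0.0]
contact_force: [-0.6, -0.6, -0.6]
opening: 0.997
finger_force: 0.0
[0.47930478 0.20744055 0.18060693] [[-0.3259  0.9454 -0.0016]
 [ 0.9454  0.3258 -0.0024]
 [-0.0017 -0.0023 -1.    ]] [-0.19466142  0.67816012 -0.49622043  1.92173895  0.50380628  0.6696994
 -0.67052435]
```

View pics/wrist6.png

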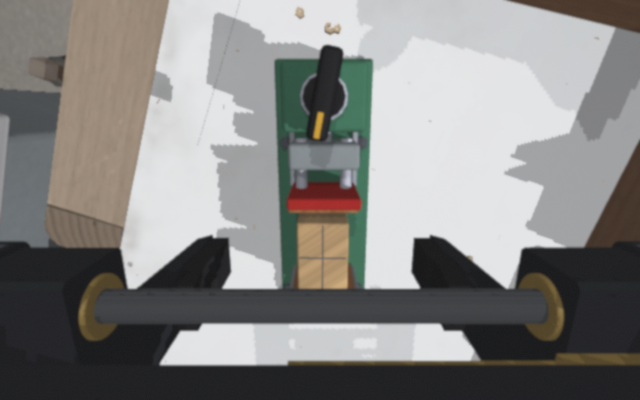

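The blank stands between the jaws with its top centre at (323,257), and the red jaw centre is at column 324. The knob bar runs from (330,50) to (318,137), with its yellow mark at (318,125).

```bash
python3 - <<'E'
from h import *
im=cv2.imread("pics/wrist6.png")[:,:,::-1].copy();p=np.load("pics/wrist6.npy",allow_pickle=True).item()
sub=im[38:145,300:350];hsv=cv2.cvtColor(sub,cv2.COLOR_RGB2HSV)
d=((hsv[...,2]<45)|(cv2.inRange(hsv,(15,120,100),(32,255,255))>0)).astype(np.uint8)
d=cv2.morphologyEx(d,cv2.MORPH_OPEN,np.ones((3,3)))
for y in range(0,107,8): q=np.where(d[y]>0)[0];print(y+38,q[[0,-1]]+300 if len(q) else None)
m=mask(sub,(15,120,100),(32,255,255));P=ray(p,pts(m)+[300,38],.092);print("mark",rect(P),P.mean(0))
s=[.4793,.2074];a=np.radians(-71);X=np.array([np.cos(a),np.sin(a)]);Y=np.array([-X[1],X[0]])
# blank top & clamp line
O=.4963,.1621
print("axis guess", np.array([.4963,.1621])-X*(.125), )
E
```

```text
38 None
46 None
54 [322 333]
62 [319 340]
70 [318 338]
78 [315 328]
86 [307 340]
94 [305 341]
102 [305 340]
110 [309 336]
118 [309 323]
126 [308 321]
134 [307 320]
142 None
mark (array([457.20101929, 261.30325317]), (5.22168493270874, 19.1600341796875), 8.14747428894043) [0.45718328 0.26139776 0.092     ]
axis guess [0.45560398 0.28028982]
```

```bash
python3 - <<'E'
from h import *
im=cv2.imread("pics/wrist6.png")[:,:,::-1].copy();p=np.load("pics/wrist6.npy",allow_pickle=True).item()
hsv=cv2.cvtColor(im,cv2.COLOR_RGB2HSV)
print(hsv[40:54,330,2],hsv[130:146,316,2])
q=ray(p,[[328,54],[322,78],[316.3,118],[315,126],[314,134]],.092);print(q)
d=q[-1]-q[0];print(np.degrees(np.arctan2(d[1],d[0])))
e=ray(p,[[329,45.5],[313.5,139]],.092);print(e,np.linalg.norm(e[0]-e[1]),e.mean(0))
a=np.radians(-71);X=np.array([np.cos(a),np.sin(a)]);Y=np.array([-X[1],X[0]]);print(e.mean(0)[:2]@Y,e.mean(0)[:2]@X)
for y in(215,):
  b=ray(p,[[305,210.5],[344,210.5]],.076)[:,:2];print("red face?",b@X)
m=mask(im[200:285,285:365],(8,40,120),(25,200,255));P=ray(p,pts(m)+[285,200],.08);print("blank",rect(P),P[:,:2].mean(0)@Y)
E
```

```text
[230 231 230 223 191 133  74  42  36  40  43  45  43  43] [198 200 202 203 203 204 202 189 151  99  63  67  72  78  88 101]
[[0.44858746 0.30690207 0.092     ]
 [0.44970712 0.29147236 0.092     ]
 [0.45449405 0.26544421 0.092     ]
 [0.45538161 0.26000619 0.092     ]
 [0.45648014 0.25456823 0.092     ]]
-81.4236241843936
[[0.44750019 0.31199523 0.092     ]
 [0.45725734 0.25116327 0.092     ]] 0.06160949151445907 [0.45237877 0.28157925 0.092     ]
0.5194057624750502 -0.11895828769832105
red face? [-0.03085565 -0.03087715]
blank (array([494.20657349, 164.95954895]), (41.9605598449707, 54.9380989074707), 19.091617584228516) 0.5206673033046579
```

The rows are not in the units I measure in: shifts go in shares of 0.8 m and turns go in shares of 4 rad. I convert before sending: 0.08 m is 0.1, 0.05 m is 0.0625, 0.18 rad is 0.045.

```bash
python3 steer.py '[{"finger_gap": 0.5,"x": 0.05,"az": 0.025},{"finger_gap": 0.5,"x": 0.1,"az": 0.045},{"finger_gap": 0.5,"x": 0.1,"z": 0.0375,"az": 0.045},{"finger_gap": 0.5,"x": 0.1,"z": 0.0625,"az": 0.045},{"finger_gap": 0.5,"x": 0.1,"z": 0.0625,"az": 0.045},{"finger_gap": 0.5,"x": 0.1,"z": 0.0625,"az": 0.045}]'
python3 - <<'E'
from h import *
s=r.get_state();T=R.from_quat(s['eef_rot']).as_matrix();print(s['tool_pos'],np.arctan2(T[1,1],T[0,1])*57.3,s['q'])
print(tool(np.array([.4535,.2831,.060])-s['tool_pos']))
E
```

```text
clock: 13.8
tool_pos: [0.4534, 0.2837, 0.1311]
eef_rot: [0.651, 0.759, -0.001, 0.0]
contact_force: [0.2, 0.1, -0.7]
opening: 0.506
finger_force: 0.0
[0.45341833 0.28368792 0.13112191] 8.709427636525248 [-0.41888075  0.75489654 -0.37739347  1.92607849  0.49994322  0.55573322
 -0.98293589]
[-4.93474810e-04  9.87725050e-05  7.11226054e-02]
```

Converted, -1.5 rad is -0.375.

```bash
A='x'; python3 steer.py '[{"finger_gap": 0.5,"az": -0.375},{"finger_gap": 0.5,"az": -0.375},{"finger_gap": 0.5,"az": -0.375},{"finger_gap": 0.5,"az": -0.375},{"finger_gap": 0.5,"az": -0.375},{"finger_gap": 0.5,"az": -0.375},{"finger_gap": 0.5,"az": -0.375},{"finger_gap": 0.5,"az": -0.375},{"finger_gap": 0.5,"az": -0.375},{"finger_gap": 0.5,"az": -0.375}]'; python3 steer.py '[{"finger_gap": 0.5,"az": -0.375},{"finger_gap": 0.5,"az": -0.375},{"finger_gap": 0.5,"az": -0.375},{"finger_gap": 0.5,"az": -0.375},{"finger_gap": 0.5,"az": -0.375},{"finger_gap": 0.5,"az": -0.375},{"finger_gap": 0.5,"az": -0.375},{"finger_gap": 0.5,"az": -0.375},{"finger_gap": 0.5,"az": -0.375},{"finger_gap": 0.5,"az": -0.375}]';  python3 steer.py '[{"finger_gap": 0.5,"az": -0.035},{"finger_gap": 0.5,"az": -0.035},{"finger_gap": 0.5,"az": -0.035}]'
python3 - <<'E'
from h import *
s=r.get_state();T=R.from_quat(s['eef_rot']).as_matrix();print(s['tool_pos'],np.arctan2(T[1,1],T[0,1])*57.3,s['q'],T.round(3))
print(tool(np.array([.4535,.2831,.060])-s['tool_pos']))
E
```

```text
clock: 14.8
tool_pos: [0.4546, 0.2841, 0.1328]
eef_rot: [-0.043, 0.999, 0.0, 0.001]
contact_force: [0.0, -0.7, 0.1]
opening: 0.5
finger_force: 0.0
clock: 15.8
tool_pos: [0.4546, 0.2839, 0.1327]
eef_rot: [0.712, -0.702, 0.001, -0.001]
contact_force: [1.1, 0.4, 0.1]
opening: 0.503
finger_force: 0.0
clock: 16.1
tool_pos: [0.4541, 0.2842, 0.1322]
eef_rot: [0.757, -0.653, 0.0, -0.0]
contact_force: [0.4, -0.0, -0.6]
opening: 0.5
finger_force: 0.0
[0.45410558 0.28422751 0.13220636] -171.61414087765417 [-0.04397498  0.98731903 -1.12899342  1.90641319  1.08159873  1.02600877
  1.6114783 ] [[ 0.146 -0.989  0.001]
 [-0.989 -0.146 -0.   ]
 [ 0.    -0.001 -1.   ]]
[0.00101294 0.00083002 0.07220583]
```

Converted, 0.072 m is 0.09, 0.001 m is 0.0013.

```bash
python3 steer.py '[{"finger_gap": 0.5,"x": 0.0013,"y": 0.0013,"z": 0.0375},{"finger_gap": 0.5,"x": 0.0013,"y": 0.0013,"z": 0.0688},{"finger_gap": 0.5,"x": 0.0013,"y": 0.0013,"z": 0.09},{"finger_gap": 0.5,"x": 0.0013,"y": 0.0013,"z": 0.09},{"finger_gap": 0,"x": 0.0013,"y": 0.0013,"z": 0.09},{"finger_gap": 0,"x": 0.0013,"y": 0.0013,"z": 0.09},{"finger_gap": 0,"x": 0.0013,"y": 0.0013,"z": 0.09},{"finger_gap": 0,"x": 0.0013,"y": 0.0013,"z": 0.09},{"finger_gap": 0,"x": 0.0013,"y": 0.0013,"z": 0.09}]' 30
python3 - <<'E'
from h import *
s=r.get_state();T=R.from_quat(s['eef_rot']).as_matrix();print(s['tool_pos'],np.arctan2(T[1,1],T[0,1])*57.3,s['moment'],s['contact_force'],s['q'])
im,p=look("wrist");cv2.imwrite(f"pics/wrist7.png",im[:,:,::-1]);np.save(f"pics/wrist7.npy",p,allow_pickle=True)
E
```

```text
clock: 17.0
tool_pos: [0.4553, 0.2843, 0.0608]
eef_rot: [0.758, -0.652, 0.001, -0.002]
contact_force: [4.9, 1.5, 0.8]
opening: 0.179
finger_force: 30.0
[0.45526482 0.28433207 0.06077266] -171.46266370489025 [ 0.28528579 -0.98579636 -0.09540975] [4.85360063 1.47989073 0.78301179] [-0.08182041  1.08817811 -1.04364196  1.93906315  1.23506966  0.94787139
  1.5098324 ]
```

View pics/wrist7.png

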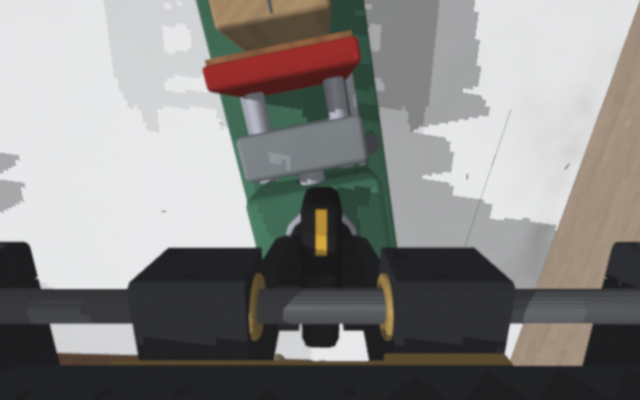

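The bar is gripped, with the yellow mark at (321,232) in line with the tool. Red jaw, carriage and blank are visible above it. Next comes the first stroke, with a small centring correction.

Converted, 0.003 m is 0.0038, -0.0015 m is -0.0019.

```bash
cat > m.py <<'E'
from h import *
s=r.get_state();T=R.from_quat(s['eef_rot']).as_matrix();y=np.degrees(np.arctan2(-T[1,1],-T[0,1]))
k=np.radians((19-y)%360)
print("k %.4f"%k,"M",s['moment'].round(3),"F",s['contact_force'].round(1),s['tool_pos'].round(4),"tq7 %.3f q7 %.2f q5 %.2f"%(s['joint_torque'][6],s['q'][6],s['q'][4]))
E
python3 steer.py '[{"finger_gap": 0,"x": 0.0038,"y": -0.0019},{"finger_gap": 0,"x": 0.0038,"y": -0.0019}]' >/dev/null; python3 m.py
python3 steer.py '[{"finger_gap": 0,"az": 0.0375},{"finger_gap": 0,"az": 0.075},{"finger_gap": 0,"az": 0.1125},{"finger_gap": 0,"az": 0.15},{"finger_gap": 0,"az": 0.1875},{"finger_gap": 0,"az": 0.1875}]'; python3 m.py
```

```text
k 0.1804 M [ 1.35  -0.485 -0.179] F [ 1.3  6.2 -3. ] [0.4553 0.2843 0.0608] tq7 0.178 q7 1.52 q5 1.23
clock: 17.85
tool_pos: [0.4569, 0.2839, 0.0608]
eef_rot: [-0.466, 0.885, 0.002, 0.003]
contact_force: [4.9, 6.3, -4.1]
opening: 0.178
finger_force: 30.0
k 0.9340 M [ 1.183 -1.192 -0.183] F [ 4.9  6.3 -4.1] [0.4569 0.2839 0.0608] tq7 -0.655 q7 0.80 q5 1.19
```

Converted, -0.003 m is -0.0038, 0.75 rad is 0.1875.

```bash
python3 steer.py '[{"finger_gap": 0,"x": -0.0038,"az": 0.0375},{"finger_gap": 0,"x": -0.0038,"az": 0.075},{"finger_gap": 0,"x": -0.0038,"az": 0.1125},{"finger_gap": 0,"x": -0.0038,"az": 0.15},{"finger_gap": 0,"x": -0.0038,"az": 0.1875},{"finger_gap": 0,"x": -0.0038,"az": 0.1875}]'; python3 m.py; python3 steer.py '[{"finger_gap": 0,"az": 0.0125},{"finger_gap": 0,"az": 0.0125}]'>/dev/null; python3 m.py
python3 steer.py '[{"finger_gap": 0,"az": 0.0125},{"finger_gap": 0,"az": 0.0125}]'>/dev/null; python3 m.py
python3 -c "
from h import *
im,p=look('wrist');cv2.imwrite(f'pics/wrist8.png',im[:,:,::-1]);np.save(f'pics/wrist8.npy',p,allow_pickle=True)
im,p=look('scene');cv2.imwrite(f'pics/scene8.png',cv2.resize(im[240:400,250:400,::-1],None,fx=4,fy=3.75))"
```

```text
clock: 18.45
tool_pos: [0.4579, 0.2826, 0.0607]
eef_rot: [-0.11, 0.994, -0.001, 0.002]
contact_force: [4.0, -3.1, 7.4]
opening: 0.178
finger_force: 30.0
k 1.6821 M [-0.569 -0.886 -0.097] F [ 4.  -3.1  7.4] [0.4579 0.2826 0.0607] tq7 -0.796 q7 0.11 q5 1.12
k 1.7283 M [-0.693 -0.932  0.061] F [ 3.4 -3.3  7.9] [0.4579 0.2825 0.0607] tq7 -0.287 q7 0.06 q5 1.11
k 1.7785 M [-0.697 -0.883  0.059] F [ 4.2 -4.5  8. ] [0.4579 0.2823 0.0607] tq7 -0.286 q7 0.02 q5 1.11
```

View pics/wrist8.png

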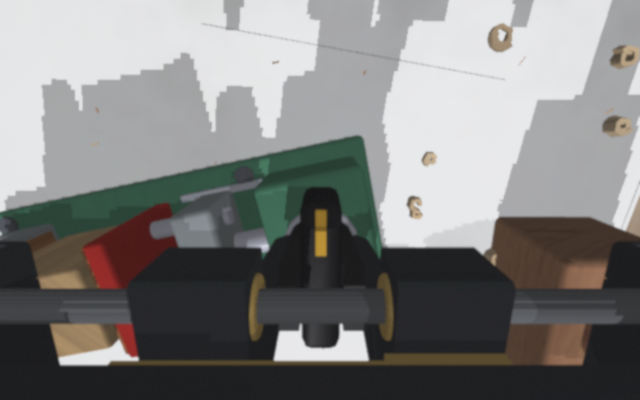

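The wrist view shows the red jaw at the left (120,250) with the blank beside it at (60,280). The knob is turned about 1.6 rad and held squarely. From here I go in small steps and watch the torque.

Converted, 0.05 rad is 0.0125.

```bash
S() { python3 m.py; }
python3 steer.py '[{"finger_gap": 0,"az": 0.0125},{"finger_gap": 0,"az": 0.0125}]'>/dev/null; S
python3 steer.py '[{"finger_gap": 0,"az": 0.0125},{"finger_gap": 0,"az": 0.0125}]'>/dev/null; S
python3 steer.py '[{"finger_gap": 0,"az": 0.0125},{"finger_gap": 0,"az": 0.0125}]'>/dev/null; S
python3 steer.py '[{"finger_gap": 0,"az": 0.0125},{"finger_gap": 0,"az": 0.0125}]'>/dev/null; S
python3 steer.py '[{"finger_gap": 0,"az": 0.0125},{"finger_gap": 0,"az": 0.0125}]'>/dev/null; S
python3 steer.py '[{"finger_gap": 0,"az": 0.0125},{"finger_gap": 0,"az": 0.0125}]'>/dev/null; S
python3 steer.py '[{"finger_gap": 0,"az": 0.0125},{"finger_gap": 0,"az": 0.0125}]'>/dev/null; S
python3 steer.py '[{"finger_gap": 0,"az": 0.0125},{"finger_gap": 0,"az": 0.0125}]'>/dev/null; S
```

```text
k 1.8286 M [-0.758 -0.88   0.039] F [ 3.5 -4.2  8.2] [0.458  0.2822 0.0607] tq7 -0.285 q7 -0.03 q5 1.10
k 1.8786 M [-0.766 -0.892  0.004] F [ 3.8 -4.5  8.4] [0.4579 0.2821 0.0607] tq7 -0.284 q7 -0.07 q5 1.09
k 1.9287 M [-0.789 -0.85   0.032] F [ 3.  -3.9  8.6] [0.458  0.282  0.0607] tq7 -0.284 q7 -0.12 q5 1.09
k 1.9786 M [-0.898 -0.896 -0.023] F [ 4.3 -4.6  9.5] [0.4579 0.2819 0.0607] tq7 -0.283 q7 -0.16 q5 1.08
k 2.0288 M [-0.887 -0.861  0.035] F [ 4.3 -5.   9.6] [0.458  0.2818 0.0607] tq7 -0.282 q7 -0.21 q5 1.08
k 2.0787 M [-0.924 -0.824  0.013] F [ 4.  -5.1 10.2] [0.4579 0.2816 0.0607] tq7 -0.281 q7 -0.25 q5 1.07
k 2.1288 M [-0.954 -0.821  0.042] F [ 4.3 -6.1  9.6] [0.4579 0.2815 0.0607] tq7 -0.280 q7 -0.29 q5 1.06
k 2.1788 M [-1.041 -0.845  0.027] F [ 3.5 -5.5  9.9] [0.4579 0.2814 0.0607] tq7 -0.302 q7 -0.34 q5 1.06
```

Converted, 0.02 rad is 0.005.

```bash
S() { python3 m.py; }
python3 steer.py '[{"finger_gap": 0,"az": 0.005},{"finger_gap": 0,"az": 0.005}]'>/dev/null; S
python3 steer.py '[{"finger_gap": 0,"az": 0.005},{"finger_gap": 0,"az": 0.005}]'>/dev/null; S
python3 steer.py '[{"finger_gap": 0,"az": 0.005},{"finger_gap": 0,"az": 0.005}]'>/dev/null; S
python3 steer.py '[{"finger_gap": 0,"az": 0.01},{"finger_gap": 0,"az": 0.01}]'>/dev/null; S
python3 steer.py '[{"finger_gap": 0,"az": 0.0125},{"finger_gap": 0,"az": 0.0125}]'>/dev/null; S
python3 steer.py '[{"finger_gap": 0,"az": 0.0125},{"finger_gap": 0,"az": 0.0125}]'>/dev/null; S
python3 steer.py '[{"finger_gap": 0,"az": 0.0125},{"finger_gap": 0,"az": 0.0125}]'>/dev/null; S
```

```text
k 2.1980 M [-1.077 -0.837  0.13 ] F [ 3.3 -5.8  9.2] [0.4578 0.2814 0.0607] tq7 -0.236 q7 -0.36 q5 1.05
k 2.2180 M [-1.027 -0.825  0.126] F [ 3.1 -5.8  9.3] [0.4579 0.2814 0.0607] tq7 -0.237 q7 -0.37 q5 1.05
k 2.2380 M [-1.065 -0.781  0.12 ] F [ 3.9 -5.7 10.2] [0.4578 0.2813 0.0607] tq7 -0.238 q7 -0.39 q5 1.05
k 2.2786 M [-1.092 -0.75   0.094] F [ 3.5 -5.1 10.3] [0.4578 0.2812 0.0607] tq7 -0.283 q7 -0.43 q5 1.04
k 2.3288 M [-1.103 -0.783  0.037] F [ 4.  -6.1 11. ] [0.4577 0.2811 0.0607] tq7 -0.305 q7 -0.47 q5 1.03
k 2.3789 M [-1.198 -0.706  0.066] F [ 4.  -5.5 11. ] [0.4577 0.281  0.0607] tq7 -0.306 q7 -0.51 q5 1.03
k 2.4289 M [-1.235 -0.693  0.089] F [ 3.2 -6.6 11.3] [0.4576 0.2809 0.0607] tq7 -0.307 q7 -0.56 q5 1.02
```

Converted, -0.0015 m is -0.0019, -0.001 m is -0.0013, 0.5 rad is 0.125.

```bash
python3 steer.py '[{"finger_gap": 0,"x": -0.0019,"y": -0.0013,"z": -0.0013,"az": 0.025},{"finger_gap": 0,"x": -0.0019,"y": -0.0013,"z": -0.0013,"az": 0.05},{"finger_gap": 0,"x": -0.0019,"y": -0.0013,"z": -0.0013,"az": 0.075},{"finger_gap": 0,"x": -0.0019,"y": -0.0013,"z": -0.0013,"az": 0.1},{"finger_gap": 0,"x": -0.0019,"y": -0.0013,"z": -0.0013,"az": 0.125},{"finger_gap": 0,"x": -0.0019,"y": -0.0013,"z": -0.0013,"az": 0.125}]' >/dev/null; python3 m.py
python3 steer.py '[{"finger_gap": 0,"az": 0.025},{"finger_gap": 0,"az": 0.05},{"finger_gap": 0,"az": 0.075},{"finger_gap": 0,"az": 0.1},{"finger_gap": 0,"az": 0.125},{"finger_gap": 0,"az": 0.15},{"finger_gap": 0,"az": 0.175},{"finger_gap": 0,"az": 0.175},{"finger_gap": 0,"az": 0.175}]' >/dev/null; python3 m.py
python3 -c "
from h import *
im,p=look('wrist');cv2.imwrite(f'pics/wrist9.png',im[:,:,::-1]);np.save(f'pics/wrist9.npy',p,allow_pickle=True)"
```

```text
k 2.9282 M [-0.893 -0.36  -0.084] F [ 1.5 -4.8  2.9] [0.4569 0.2801 0.0608] tq7 -0.452 q7 -0.97 q5 0.92
k 3.6257 M [-1.048  0.279 -0.045] F [-1.1 -5.9  7.6] [0.4553 0.2798 0.0607] tq7 0.036 q7 -1.50 q5 0.73
```

Converted, 0.099 rad is 0.0248.

```bash
python3 steer.py '[{"finger_gap": 0,"az": 0.0125},{"finger_gap": 0,"az": 0.0248},{"finger_gap": 0,"az": 0.0248}]' >/dev/null; python3 m.py;python3 steer.py '[{"finger_gap": 0},{"finger_gap": 0}]'; python3 m.py
```

```text
k 3.7247 M [-1.024  0.375  0.079] F [-2.3 -4.3  6.2] [0.4551 0.2798 0.0607] tq7 -0.303 q7 -1.56 q5 0.70
clock: 24.0
tool_pos: [0.4551, 0.2798, 0.0607]
eef_rot: [0.79, 0.613, -0.002, 0.001]
contact_force: [-2.8, -5.2, 8.1]
opening: 0.177
finger_force: 30.0
k 3.7241 M [-0.989  0.344  0.096] F [-2.8 -5.2  8.1] [0.4551 0.2798 0.0607] tq7 -0.085 q7 -1.56 q5 0.70
```

Converted, -0.13 m is -0.1625, -0.11 m is -0.1375.

```bash
python3 steer.py '[{"finger_gap": 0.4},{"finger_gap": 0.4},{"finger_gap": 0.4},{"finger_gap": 0.4,"z": -0.0375},{"finger_gap": 0.4,"z": -0.0875},{"finger_gap": 0.4,"z": -0.1375},{"finger_gap": 0.4,"x": -0.05,"z": -0.1625},{"finger_gap": 0.4,"x": -0.1,"z": -0.1625},{"finger_gap": 0.4,"x": -0.1,"z": -0.1625},{"finger_gap": 0.4,"x": -0.1,"z": -0.1625}]'
python3 -c "
from h import *
im,p=look('wrist');cv2.imwrite(f'pics/wrist10.png',im[:,:,::-1]);np.save(f'pics/wrist10.npy',p,allow_pickle=True);m=r.get_state();print(m['tool_pos'])"
```

```text
clock: 25.0
tool_pos: [0.4368, 0.2039, 0.1909]
eef_rot: [0.792, 0.611, 0.0, -0.0]
contact_force: [0.6, 0.1, 0.3]
opening: 0.398
finger_force: 0.0
[0.43700639 0.20523443 0.19078624]
```

View pics/wrist10.png

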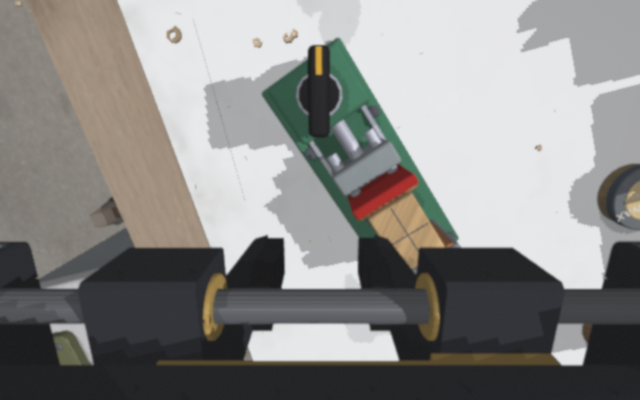

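The wrist view shows the blank upright and clamped between the jaws. The red jaw at (383,192) is against it with its rods out behind the carriage, and the knob is free with its mark at (319,60). As a check, I'll measure how far the red jaw and carriage travelled.

```bash
python3 - <<'E'
from h import *
a=np.radians(-71);X=np.array([np.cos(a),np.sin(a)]);Y=np.array([-X[1],X[0]])
for n in(4,6,10):
    im=cv2.imread(f"pics/wrist{n}.png")[:,:,::-1].copy();p=np.load(f"pics/wrist{n}.npy",allow_pickle=True).item()
    w=mask(im[:240],(0,150,130 if n!=10 else 120),(4,255,255));P=ray(p,pts(w),.076);print(n,"red",rect(P),P[:,:2].mean(0)@X*1000,P[:,:2].mean(0)@Y*1000)
    hsv=cv2.cvtColor(im,cv2.COLOR_RGB2HSV)
    g=((hsv[...,1]<45)&(hsv[...,2]>75)&(hsv[...,2]<145)).astype(np.uint8)
    Q=pts(g[:240]);B=ray(p,Q,.06)[:,:2];x=B@X*1000;y=B@Y*1000
    k=(abs(y-521)<25)&(x<(P[:,:2].mean(0)@X*1000)-3)&(x>-110)
    h,e=np.histogram(x[k],np.arange(-110,0,3));print([(int(b),int(c)) for b,c in zip(e,h)if c>0])
m=mask(cv2.imread("pics/wrist10.png")[:270,:,::-1].copy()[:, :],(10,50,120),(25,200,255),False);m[:,:360]=0;m[:,450:]=0;m[:185]=0;p=np.load("pics/wrist10.npy",allow_pickle=True).item()
P=ray(p,pts(m),.08);print("blank",rect(P))
E
```

```text
4 red (array([481.71585083, 203.17871094]), (56.59825897216797, 8.483381271362305), 18.463783264160156) -35.62778942090351 521.7376303147795
[(-86, 29), (-83, 74), (-80, 192), (-77, 190), (-74, 201), (-71, 170), (-68, 210), (-65, 166), (-62, 207), (-59, 163), (-56, 122), (-53, 58), (-50, 64), (-47, 53), (-44, 14)]
6 red (array([481.48901367, 204.13850403]), (57.44855880737305, 8.279610633850098), 19.038272857666016) -36.2859239408383 521.615358899816
[(-110, 26), (-107, 26), (-104, 16), (-95, 1), (-92, 34), (-89, 81), (-86, 119), (-83, 248), (-80, 153), (-77, 86), (-74, 116), (-71, 118), (-68, 113), (-65, 213), (-62, 129), (-59, 58), (-56, 79), (-53, 58), (-50, 70), (-47, 26)]
10 red (array([486.09292603, 189.78981018]), (57.87851333618164, 9.54664421081543), 19.028223037719727) -21.37466482025061 521.6207065553302
[(-110, 12), (-107, 19), (-104, 26), (-101, 8), (-95, 4), (-92, 35), (-89, 33), (-86, 35), (-83, 35), (-80, 35), (-77, 35), (-74, 73), (-71, 57), (-68, 61), (-65, 99), (-62, 160), (-59, 206), (-56, 194), (-53, 2), (-44, 1), (-41, 7), (-38, 163), (-35, 72), (-32, 9)]
blank (array([500.24234009, 157.32344055]), (47.883514404296875, 62.58183288574219), 19.42728042602539)
```

```bash
python3 -c "
from plant import r, viewer, finish_job
print(finish_job())"
```

```text
the job is handed in; nothing more can be done
None
```

The job is handed in: the pale blank is upright between the jaws, clamped one quarter turn (about 1.57 rad) past snug. The snug point, read from the torque step, is good to about ±0.025 rad; the camera check of jaw travel (14.6 mm seen, 15.1 mm expected) is coarser but agrees. The dark blank, jar and tin were not touched.

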